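# Clip the long slide carrier into the inclined viewing stand

## Task

Draw the stand's sprung curved arm right back, so that it stays open, then lay the long slide carrier (not the short one) flat on the sloping stage, without dropping it, with its long edge against the two lugs of the lower fixed edge and its end against the end stop, and let go of it while the arm is still back. Then bring the arm back over so that it springs down and clamps the carrier there. Leave the short carrier and the glassware where they stand.

Things in the scene. Friction and masses are not known exactly. Their poses are not given: they have to be found in the camera images.
- stage: White sloping face of the fixed grey viewing stand; 30 deg slope rising away from the robot and to its right; upper edge 127 mm above the bench. Origin: on the face where the centre of the long carrier's underside lies when fully seated, 52 mm above the bench. Axes: x up the slope, y to the left looking up it, z out of the face. Face: x -55 to 150, y -125 to 95 mm.
- lower_edge (a point): Middle of the lower fixed edge, on the face at stage x = -30, y = 0 mm (same axes as the stage). The edge is two steel lugs 9 mm high, 8 mm thick, 50 mm long, upper faces at stage x = -30 mm, at y = -95..-45 and 45..95 mm; the 90 mm between them is open for a finger.
- end_stop (a point): Middle of the end stop's inner foot, on the face at stage x = 0, y = +80 mm (same axes as the stage). The stop is a steel bar 9 mm high, 8 mm thick, from stage x = -22 to 22 mm; the carrier's +y (left) end goes against its inner face.
- clip_arm (a joint): Angle of the curved steel spring arm (rad). 0: down with no carrier (start), 0.12: on a seated carrier, 1.25: drawn right back (stop). Grows as the free end swings up the slope. Over-centre spring: below 0.6 it pulls the arm down, above 0.6 it pushes it to the back stop and keeps it there; about 0.36 N m at either end (4 to 5 N at the post), damping 0.15 N m s.
- pivot (a point): Arm's pivot, on the face at stage x = 52, y = -70 mm; its axis is normal to the face. Boss 22 mm in diameter and 15 mm high, over a 25 mm washer. The arm's 8 mm round bar bows up the slope from here, 4.5 to 12.5 mm above the face; a small spring strut, 16 mm high, runs from its tail to an anchor 40 mm further right.
- post (a point): Point on the axis of the thumb post, 30 mm above the face. Steel pin 14 mm in diameter, normal to the face, at the arm's free end, from 12.5 to 44 mm above the face; a 16 mm roller under it presses the carrier's upper long edge. 83.5 mm from the pivot; at arm angle q: stage x = 52 + 83.5 sin(q - 0.291), y = -70 + 83.5 cos(q - 0.291) mm.
- long_carrier: The long slide carrier: flat grey plastic frame 60 x 160 x 12 mm with two glass slides in it, about 0.16 kg, lying flat on the bench. Origin: centre of its underside; x along the 60 mm width, y along the 160 mm length, z up. The same end for end. It can be gripped across its width anywhere.
- short_carrier: The short slide carrier, not to be used: grey frame 60 x 100 x 12 mm with one glass slide, lying flat on the bench. Origin: centre of its underside; y along its length. Either carrier may be in either place.
- flask: Bystander: stoppered conical flask 72 mm wide, 130 mm high, origin under its centre.
- jar: Bystander: jar with black lid 60 mm wide, 71 mm high, origin under its centre.
- beaker: Bystander: glass beaker about 80 mm wide, 92 mm high, origin under its centre.

How it is judged:
By the outcome, as a careful person would: the job done as asked, in the order asked, and still so for the second after the job is handed in, with the robot touching nothing.
It also fails if it takes over 72 s, if anything falls off the work surface, if the arm or the gripper's body presses on something with over 40 N, if the wrist force passes 120 N, or if a joint passes its speed limit or range.

## Robot

A 6-joint arm with a two-finger parallel gripper is mounted at the origin on a cart in front of the work surface, level with it; the furniture and walls round the work are solid. World frame = base frame: x ahead of the robot, y to its left, z up, the work surface at z = 0. Lengths are in m, angles in rad, forces in N, time in s.
With the tool pointing down it reaches from about 0.325 to 0.85 m from the base axis. Payload 15.5 kg.
Tool frame: the origin (TCP) lies midway between the tips of the shut fingers; the grasp point (between the pads) lies hold_point_z behind it (hold_point_z is the distance from the TCP to the grasp point, in m); z points along the fingers, y is the direction in which the jaws open and shut (so a half turn about z gives the same grasp; the last joint's range is limited). The gripper opens to 91 mm and grips with 3 to 60 N. Pads are 32 mm wide; open, the fingers measure 118 mm over their backs; the gripper's body (76 mm by 178 mm) begins 60 mm behind the grasp point.
Start: joints at [1.194, 0.494, 1.345, -0, 1.302, -0.096], TCP at [0.173, 0.601, 0.214] pointing down, gripper open.
Joint ranges: [-2.91, 2.91], [-0.82, 2.16], [0.22, 2.67], [-1.22, 4.37], [0.12, 2.79], [-3.08, 3.08]. Speed limits (rad/s): [1.89, 1.89, 2.57, 3.01, 3.01, 3.01].

## Interface

Orientations are given as a unit quaternion [w, x, y, z].
In Python, from bench import * gives the robot as it stands. The module is installed in compiled form; this text tells all that it offers.
- The arm moves only by the tool move_arm, never from a script. Its argument "moves" is a list of rows, each a list of 7 numbers: the shift along the tool's x, y, z in m, then the turn, a rotation vector about the tool's x, y, z in rad, then the closure in counts, from 0 (fully open) to 255 (shut). A call has 1 to 5 rows; each row shifts and turns the pose as measured when the row begins, along the tool's axes as they then stand; what a row does not reach is not made up. A row lasts 1/10 s, in which the tool goes at most 50 mm and 8.59 degrees, less where a joint would pass 70% of its speed; a pose out of reach is approached as far as the arm can. A call is refused whole if a number of a shift passes 0.05 or a number of a turn 0.15, either way. A call with a gripper value outside its range is refused whole. The fingers move at their own pace and stop on an object; "grip_force" is the grip in N (left out, the last holds). Time passes only in rows, so rows that do not move let the fingers close. It gives the time, the measured TCP pose, the force and the opening at its end, in the units of the state.
- get_obs(): the state, without advancing time (a new reading comes with each control period).
- get_image(name): name is "side" or "top"; returns the picture (480x640x3 uint8, blue, green, red); there is no depth.
- camera_params(name): a dict with "fx", "fy", "cx", "cy" (pixels), "dist" ([k1, k2, p1, p2, k3] as OpenCV has them; the pictures are not rectified), "world_to_cam" (4x4, takes a point from world to camera coordinates). Camera axes: x right, y down, z forward; pixel columns grow to the right and rows downward; lengths in m; the calibration is good to about 2 mm. A picture is of the moment at which its call begins. camera_params takes no time and is no camera call.
- finish_job(): hands the job in, once; it reports no verdict.
Trained networks look in the newest picture that a camera, given by its name, has taken for a name from the list of things; names that differ only in an ending like _2 or _b are one class to them, and where a whole thing is asked for, a point or a joint stands for the part that bears it (a point fixed in the world has none). Each returns a list of dicts, best first, with "score" (0 to 1); they miss things now and then, are a little off and sometimes report something else, mostly with a low value. They report only what shows in the picture. A call takes as long as a camera call.
- spot_in(camera, label): "xy" ([column, row] as shares, 0 to 1, of the picture: columns of its width, rows of its height, amid what is visible of it).
The state is a dict: "t": time; "q": joint angles; "dq": joint speeds; "tau": joint torques, N m; "ee_pos": TCP position; "tool_rot": TCP orientation; "contact_force": force on the tool from outside, world axes, zero at the start; "moment": the same for the moment, N m; "finger_gap": finger opening in m.
Only numpy, scipy, OpenCV 4.12 (cv2) and the standard library are available. Lean on these libraries where they do the work, as an engineer would, in place of code of your own. Each camera call takes 0.05 s, during which the arm holds its last target. There are 200 camera calls.

## Working session

There is one attempt and no reset: what is moved stays moved. The work goes in short steps, Python scripts to look and compute and a tool call to move; the robot and the scene stay as the last step left them, time stands still between calls to the robot, and variables do not carry over. Pictures are saved under pics/ and viewed, about 8 in all and at most 12, crops included, and the job is handed in when it is done.

Besides the shell and the picture viewer there is one more tool, called after "Request:" as name(argument=value, ...) on one line, values as JSON. move_arm: Moves the arm, as the interface text tells. Its arguments: {"type":"object","properties":{"moves":{"type":"array","items":{"type":"array","items":{"type":"number"}}},"grip_force":{"type":"number"}},"required":["moves"]}

```bash
mkdir -p pics
cat > h.py <<'E'
from bench import *
import numpy as np, cv2
from scipy.spatial.transform import Rotation as R
def cam(n):
    p=camera_params(n);K=np.array([[p['fx'],0,p['cx']],[0,p['fy'],p['cy']],[0,0,1.]]);return K,np.array(p['dist'],float),np.array(p['world_to_cam'])
def proj(n,P):
    K,d,T=cam(n);P=np.atleast_2d(P).astype(float)
    return cv2.projectPoints(P,cv2.Rodrigues(T[:3,:3])[0],T[:3,3],K,d)[0][:,0]
def ray(n,uv):
    K,d,T=cam(n);u=cv2.undistortPoints(np.array([[uv]],float),K,d)[0,0]
    return -T[:3,:3].T@T[:3,3],T[:3,:3].T@np.array([u[0],u[1],1])
def onz(n,uv,z):
    o,v=ray(n,uv);return o+v*(z-o[2])/v[2]
def tri(ua,ub):
    a,v=ray('top',ua);b,w=ray('side',ub);s=np.linalg.lstsq(np.c_[v,-w],b-a,rcond=None)[0]
    return (a+v*s[0]+b+w*s[1])/2,np.linalg.norm(a+v*s[0]-b-w*s[1])
def rot():
    q=get_obs()['tool_rot'];return R.from_quat([q[1],q[2],q[3],q[0]])
E
python3 - <<'E'
from h import *
np.set_printoptions(precision=4,suppress=True)
for n in('top','side'):
    im=get_image(n);cv2.imwrite(f'pics/{n}0.png',im)
    K,d,T=cam(n);print(n,-T[:3,:3].T@T[:3,3],T[2,:3],K[0,0])
    for l in('long_carrier','short_carrier','stage','end_stop','pivot','post','lower_edge','clip_arm','flask','jar','beaker'):
        print(l,[(round(r['score'],2),round(r['xy'][0]*640),round(r['xy'][1]*480)) for r in spot_in(n,l)[:3]])
o=get_obs();print(o)
E
```

```text
top [ 0.3171 -0.0437  1.6526] [ 0.1653  0.0013 -0.9862] 566.280546796825
long_carrier [(0.8, 357, 292)]
short_carrier [(0.66, 352, 289), (0.58, 399, 289)]
stage [(0.6, 266, 235)]
end_stop [(0.84, 268, 234)]
pivot [(0.61, 272, 233)]
post [(0.67, 271, 233), (0.31, 454, 252)]
lower_edge [(0.81, 269, 233), (0.71, 273, 235)]
clip_arm [(0.47, 269, 235)]
flask [(0.75, 195, 273), (0.59, 268, 236)]
jar [(0.97, 307, 173), (0.49, 273, 236)]
beaker [(0.83, 454, 250)]
side [-0.0065 -1.0365  0.7614] [ 0.4581  0.742  -0.4894] 507.6063084522526
long_carrier [(0.94, 269, 308)]
short_carrier [(0.55, 288, 346)]
stage [(0.58, 275, 236), (0.42, 291, 347)]
end_stop [(0.81, 279, 234)]
pivot [(0.89, 279, 237)]
post [(0.45, 273, 229), (0.32, 278, 234)]
lower_edge []
clip_arm [(0.5, 214, 217)]
flask [(0.64, 217, 217)]
jar [(0.56, 349, 248)]
beaker [(0.71, 375, 354)]
{'t': 1.2, 'q': array([ 1.1945,  0.4936,  1.3455, -0.    ,  1.3025, -0.0955]), 'dq': array([ 0.0002,  0.    , -0.0004,  0.0002, -0.0009,  0.0002]), 'tau': array([ -0.0037, -87.868 , -38.2248,   0.0706,   0.0442,  -0.    ]), 'ee_pos': array([0.1732, 0.6005, 0.2139]), 'tool_rot': array([ 0.    ,  0.1399,  0.9902, -0.    ]), 'contact_force': array([-0.2513, -0.2326,  0.0368]), 'moment': array([-0.0539, -0.028 , -0.0506]), 'finger_gap': 0.09144985582891622}
```

View pics/top0.png

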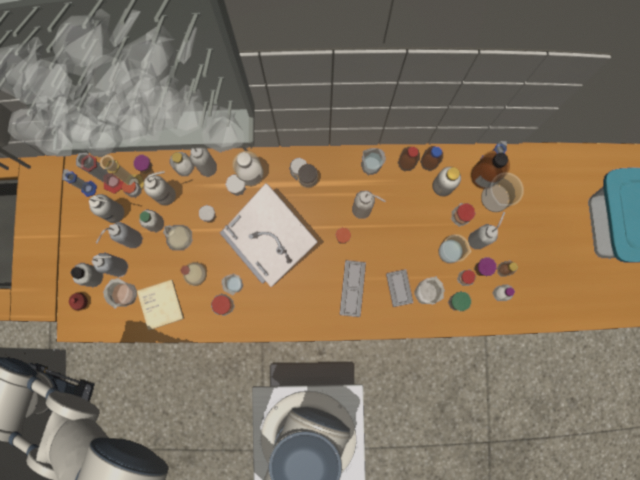

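View pics/side0.png

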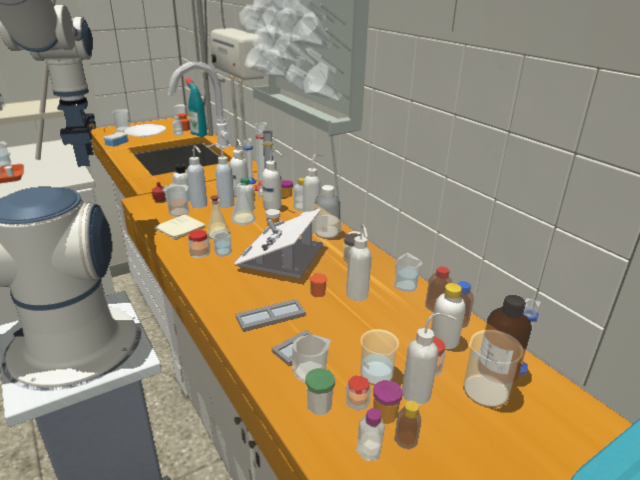

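The top view shows the stage at about (270,235), rotated roughly 45°. The long carrier is at (352,289), the short one at (400,288), and the pivot and post are near (285,248) and (255,236). Next I'll zoom in on these.

Run:
```python
from h import *
a=cv2.imread('pics/top0.png');b=cv2.imread('pics/side0.png')
cv2.imwrite('pics/tc.png',cv2.resize(a[175:325,215:415],None,fx=4,fy=4,interpolation=cv2.INTER_CUBIC))
cv2.imwrite('pics/sc.png',cv2.resize(b[200:350,205:345],None,fx=4,fy=4,interpolation=cv2.INTER_CUBIC))
```

```text
(no output)
```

View pics/tc.png

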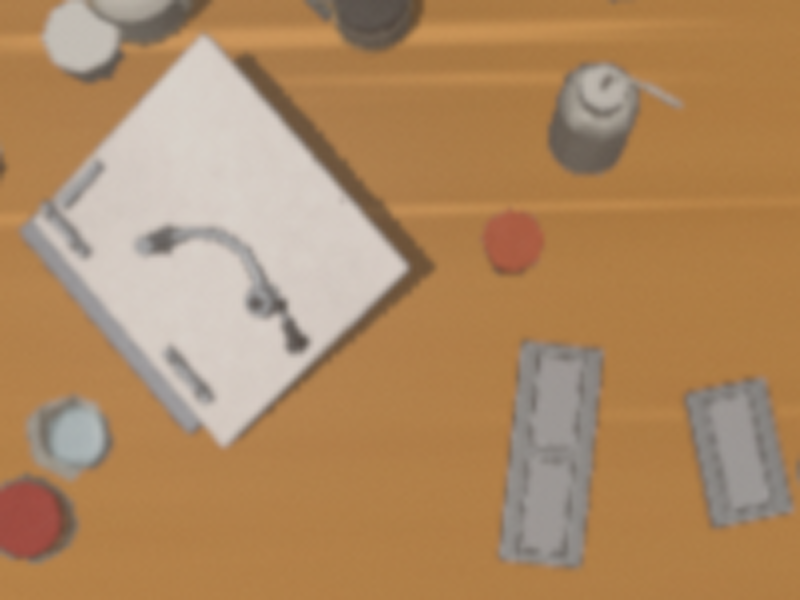

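View pics/sc.png

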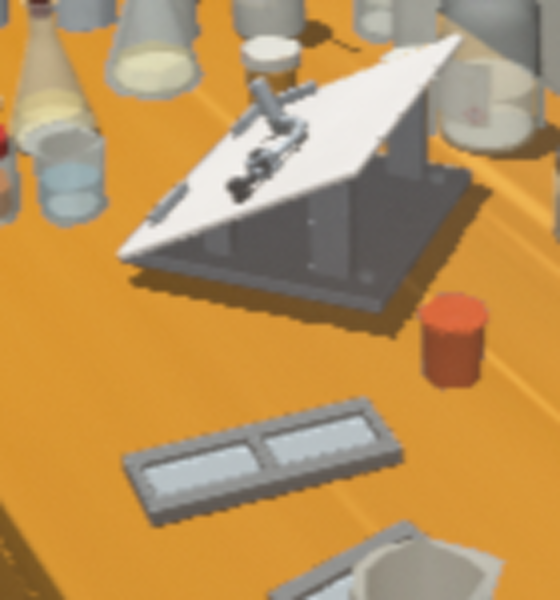

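The crops show every feature clearly. In the top crop the stage corners are at (40,210), (225,447), (410,268) and (203,36), the lugs at (68,230) and (190,374), and the stop at (83,184). Next I'll fit the poses.

```bash
cat > fit.py <<'E'
from h import *
from scipy.optimize import least_squares
np.set_printoptions(precision=4,suppress=True)
t=lambda p:(np.array(p)+.5)/4-.5+[215,175]
s=lambda p:(np.array(p)+.5)/4-.5+[205,200]
def post(q,z=30):return [52+83.5*np.sin(q-.291),-70+83.5*np.cos(q-.291),z]
obs=[('top',t(p),P) for p,P in [((40,209),(-55,95,0)),((225,447),(-55,-125,0)),((410,268),(150,-125,0)),((203,36),(150,95,0)),((68,230),(-34,70,9)),((190,374),(-34,-70,9)),((83,184),(0,84,9)),((262,300),(52,-70,15)),((145,243),post(0,44))]]
obs+=[('side',s(p),P) for p,P in [((120,257),(-55,-125,0)),((355,176),(150,-125,0)),((462,38),(150,95,0)),((169,204),(-34,-70,9)),((263,86),post(0,44))]]
def frame(v):
    Rm=R.from_euler('z',v[2])*R.from_euler('y',-np.pi/6);return np.array([v[0],v[1],.052]),Rm
def res(v):
    o,Rm=frame(v);return np.concatenate([proj(n,o+Rm.apply(np.array(P)/1000))[0]-u for n,u,P in obs])
f=least_squares(res,[.5,.1,-.7],loss='soft_l1');print('stage',f.x,'\n',f.fun.reshape(-1,2))
np.save('stage.npy',f.x)
# carriers
for nm,L,tp,sp in[('long',.08,[(523,342),(603,349),(580,567),(501,560)],[(123,457),(368,398),(403,452),(157,523)]),('short',.05,[(685,394),(764,378),(792,510),(715,527)],[])]:
    def r2(v):
        C=np.array([[.03,L],[.03,-L],[-.03,-L],[-.03,L]]);c,sn=np.cos(v[2]),np.sin(v[2])
        W=np.c_[v[0]+c*C[:,0]-sn*C[:,1],v[1]+sn*C[:,0]+c*C[:,1],np.full(4,.012)]
        a=proj('top',W);e=[]
        for n,pts in(('top',[t(p) for p in tp]),('side',[s(p) for p in sp[:3]])):
            a=proj(n,W)
            for u in pts: e.append(a[np.argmin(np.linalg.norm(a-u,axis=1))]-u)
        return np.concatenate(e)
    c0=onz('top',np.mean([t(p) for p in tp],0),.012)
    g=min((least_squares(r2,[c0[0],c0[1],y]) for y in(1.4,1.57,1.8)),key=lambda g:g.cost);print(nm,g.x,g.fun.reshape(-1,2).round(1).tolist());np.save(nm+'.npy',g.x)
o,Rm=frame(f.x);print('axes',Rm.as_matrix())
for q in(0,.12,.6,1.25):print(q,o+Rm.apply(np.array(post(q))/1000))
for l,u,z in(('flask',(195,273),.06),('jar',(307,173),.071),('beaker',(454,250),.09),('redcap',t((512,242)),.04),('beaker2',t((75,435)),.05),('bottle',t((605,85)),.1),('bk3',(430,290),.08)):print(l,onz('top',u,z))
print(onz('side',s((452,372)),0))
E
python3 fit.py
```

```text
stage [ 0.5647  0.14   -0.8863] 
 [[-1.0616  2.3222]
 [ 0.3957  0.0267]
 [ 0.8433 -0.1674]
 [ 1.3083 -1.5979]
 [-0.1391 -0.5817]
 [-0.0194  0.0791]
 [ 0.0441 -0.2776]
 [-0.1139  0.2294]
 [ 0.6932  0.2871]
 [-0.7129 -0.0804]
 [-0.0265 -1.226 ]
 [ 0.6075 -0.8969]
 [-0.1028 -0.9564]
 [-1.1423 -0.639 ]]
long [ 0.4291 -0.1377  1.434 ] [[0.2, -0.6], [0.7, -0.1], [0.6, 0.2], [-0.3, -0.3], [-0.6, -0.3], [-0.5, -0.3], [-0.1, -0.6]]
short [ 0.4264 -0.2729  1.7484] [[-0.2, -0.2], [0.0, -0.3], [0.5, 0.3], [-0.3, 0.3]]
axes [[ 0.5476  0.7747 -0.3162]
 [-0.6709  0.6323  0.3874]
 [ 0.5     0.      0.866 ]]
0 [0.5783 0.1391 0.092 ]
0.12 [0.5854 0.134  0.0969]
0.6 [0.605  0.1057 0.1167]
1.25 [0.604  0.0569 0.1382]
flask [0.477  0.3127 0.06  ]
jar [ 0.7592 -0.0122  0.071 ]
beaker [ 0.5225 -0.4214  0.09  ]
redcap [ 0.5801 -0.111   0.04  ]
beaker2 [0.4464 0.2038 0.05  ]
bottle [ 0.6808 -0.1773  0.1   ]
bk3 [ 0.4128 -0.3493  0.08  ]
[ 0.5831 -0.1084  0.    ]
```

```bash
cat > plan.py <<'E'
from h import *
import sys
np.set_printoptions(precision=4,suppress=True)
v=np.load('stage.npy');O=np.array([v[0],v[1],.052]);S=R.from_euler('z',v[2])*R.from_euler('y',-np.pi/6)
sgn=-1
def stool(s=sgn): # tool y = s*stage x, tool z = -stage z
    M=S.as_matrix();y=s*M[:,0];z=-M[:,2];return R.from_matrix(np.c_[np.cross(y,z),y,z])
def down(ang):
    y=np.array([np.cos(ang),np.sin(ang),0]);z=np.array([0,0,-1.]);return R.from_matrix(np.c_[np.cross(y,z),y,z])
def P(x,y,z):return O+S.apply(np.array([x,y,z])/1000)
def post(q,z):return P(52+83.5*np.sin(q-.291),-70+83.5*np.cos(q-.291),z)
def st():
    o=get_obs();p=S.inv().apply(o['ee_pos']-O)*1000
    print('t',round(o['t'],2),'pos',o['ee_pos'],'stage mm',p.round(1),'F',o['contact_force'].round(1),'Fst',S.inv().apply(o['contact_force']).round(1),'gap',round(o['finger_gap'],4),'q',o['q'].round(2));return o
def rows(wps,g):
    o=get_obs();p=o['ee_pos'];r=rot();out=[]
    for tp,tr in wps:
        w=(r.inv()*tr).as_rotvec();n=int(np.ceil(max(np.linalg.norm(tp-p)/.046,np.linalg.norm(w)/.135,1)))
        for i in range(n):
            d=r.inv().apply((tp-p)/n);out.append([*d.round(4),*(w/n).round(3),g]);r=r*R.from_rotvec(w/n)
        p=tp;r=tr
    for i in range(0,len(out),5):print([[float(x) for x in a] for a in out[i:i+5]])
E
python3 - <<'E'
from plan import *
import bench
print([n for n in dir(bench) if not n.startswith('__')], getattr(bench,'hold_point_z',None))
for s in(-1,1):
  for nm,T,p in(('st',stool(s),post(0,20)),('back',stool(s),post(1.25,20)),('car',down(1.434 if s<0 else -1.707),np.array([.43,-.138,0]))):
    w=p-T.apply([0,0,.25]);q1=np.arctan2(w[1],w[0])
    for ss in(1.5,1.9):
        E=(R.from_euler('y',-ss)*R.from_euler('z',-q1)*T*R.from_euler('z',-np.pi/2)).as_euler('ZYZ');print(s,nm,q1.round(2),ss,E)
st()
o=get_obs();p0=o['ee_pos']
rows([(np.array([.25,.5,.33]),rot()),(post(0,110),stool())],150)
E
```

```text
['PlanningError', 'camera_params', 'finish_job', 'get_image', 'get_obs', 'hold_point_z', 'spot_in'] 0.0188
-1 st 0.43 1.5 [-0.5066  1.5077 -1.8246]
-1 st 0.43 1.9 [-0.556   1.1616 -1.6172]
-1 back 0.28 1.5 [-0.4817  1.4337 -1.9625]
-1 back 0.28 1.9 [-0.546   1.0841 -1.7569]
-1 car -0.31 1.5 [ 0.      1.6416 -1.7445]
-1 car -0.31 1.9 [ 0.      1.2416 -1.7445]
1 st 0.43 1.5 [-0.5066  1.5077  1.3169]
1 st 0.43 1.9 [-0.556   1.1616  1.5244]
1 back 0.28 1.5 [-0.4817  1.4337  1.1791]
1 back 0.28 1.9 [-0.546   1.0841  1.3847]
1 car -0.31 1.5 [0.     1.6416 1.3965]
1 car -0.31 1.9 [0.     1.2416 1.3965]
t 1.2 pos [0.1732 0.6005 0.2139] stage mm [-442.4  -12.1  442.4] F [-0.3 -0.2  0. ] Fst [ 0.  -0.3  0. ] gap 0.0914 q [ 1.19  0.49  1.35 -0.    1.3  -0.1 ]
[[-0.0254, -0.0188, -0.029, 0.0, 0.0, 0.0, 150.0], [-0.0254, -0.0188, -0.029, 0.0, 0.0, 0.0, 150.0], [-0.0254, -0.0188, -0.029, 0.0, 0.0, 0.0, 150.0], [-0.0254, -0.0188, -0.029, 0.0, 0.0, 0.0, 150.0], [-0.0348, -0.0212, 0.0153, 0.044, -0.023, -0.086, 150.0]]
[[-0.0325, -0.0234, 0.0171, 0.044, -0.023, -0.086, 150.0], [-0.03, -0.0253, 0.0189, 0.044, -0.023, -0.086, 150.0], [-0.0273, -0.0268, 0.0207, 0.044, -0.023, -0.086, 150.0], [-0.0245, -0.0281, 0.0225, 0.044, -0.023, -0.086, 150.0], [-0.0215, -0.0291, 0.0243, 0.044, -0.023, -0.086, 150.0]]
[[-0.0184, -0.0297, 0.026, 0.044, -0.023, -0.086, 150.0], [-0.0152, -0.0299, 0.0277, 0.044, -0.023, -0.086, 150.0], [-0.012, -0.0298, 0.0293, 0.044, -0.023, -0.086, 150.0], [-0.0088, -0.0294, 0.0309, 0.044, -0.023, -0.086, 150.0], [-0.0055, -0.0286, 0.0323, 0.044, -0.023, -0.086, 150.0]]
```

Request:
move_arm(moves=[[-0.025,-0.019,-0.029,0,0,0,110],[-0.025,-0.019,-0.029,0,0,0,110],[-0.025,-0.019,-0.029,0,0,0,110],[-0.025,-0.019,-0.029,0,0,0,110],[-0.035,-0.021,0.015,0.044,-0.023,-0.086,110]])

```text
t: 1.7
ee_pos: [0.277, 0.4683, 0.3195]
tool_rot: [0.009, 0.095, 0.995, -0.023]
contact_force: [0.4, 0.7, -1.0]
finger_gap: 0.0538
```

Request:
move_arm(moves=[[-0.032,-0.023,0.017,0.044,-0.023,-0.086,110],[-0.03,-0.025,0.019,0.044,-0.023,-0.086,110],[-0.027,-0.027,0.021,0.044,-0.023,-0.086,110],[-0.024,-0.028,0.022,0.044,-0.023,-0.086,110],[-0.021,-0.029,0.024,0.044,-0.023,-0.086,110]])

```text
t: 2.2
ee_pos: [0.4214, 0.3149, 0.2443]
tool_rot: [0.053, -0.129, 0.98, -0.14]
contact_force: [0.1, -0.8, -0.5]
finger_gap: 0.0521
```

```bash
python3 -c "
from plan import *
st();rows([(post(0,110),stool()),(post(0,21),stool())],110)"
```

```text
t 2.2 pos [0.4214 0.3149 0.2443] stage mm [-99.7  -0.4 279.6] F [ 0.1 -0.8 -0.5] Fst [ 0.4 -0.4 -0.8] gap 0.0521 q [ 0.72  0.38  1.51 -0.3   1.34 -1.03]
[[-0.0164, -0.0283, 0.0271, 0.043, -0.02, -0.081, 110.0], [-0.0135, -0.0284, 0.0286, 0.043, -0.02, -0.081, 110.0], [-0.0106, -0.0281, 0.0301, 0.043, -0.02, -0.081, 110.0], [-0.0077, -0.0275, 0.0315, 0.043, -0.02, -0.081, 110.0], [-0.0049, -0.0267, 0.0327, 0.043, -0.02, -0.081, 110.0]]
[[0.0, 0.0, 0.0445, 0.0, 0.0, 0.0, 110.0], [0.0, 0.0, 0.0445, 0.0, 0.0, 0.0, 110.0]]
```

Request:
move_arm(moves=[[-0.016,-0.028,0.027,0.043,-0.02,-0.081,110],[-0.014,-0.028,0.029,0.043,-0.02,-0.081,110],[-0.011,-0.028,0.03,0.043,-0.02,-0.081,110],[-0.008,-0.028,0.031,0.043,-0.02,-0.081,110],[-0.005,-0.027,0.03,0.043,-0.02,-0.081,110]])

```text
t: 2.7
ee_pos: [0.5596, 0.167, 0.1626]
tool_rot: [0.088, -0.332, 0.906, -0.249]
contact_force: [0.2, 0.4, 0.0]
finger_gap: 0.0522
```

```bash
python3 -c "
from plan import *
st();rows([(post(0,90),stool()),(post(0,21),stool())],110)
a=get_image('top');b=get_image('side');c=[cv2.resize(x,None,fx=4,fy=4,interpolation=cv2.INTER_CUBIC) for x in(a[185:285,215:315],b[170:270,200:300])]
cv2.imwrite('pics/p1.png',np.hstack(c))"
```

```text
t 2.7 pos [0.5596 0.167  0.1626] stage mm [ 34.4  13.2 107.9] F [0.2 0.4 0. ] Fst [-0.1  0.4  0.1] gap 0.0522 q [ 0.49  0.5   1.67 -0.65  0.96 -1.41]
[[0.0031, 0.0066, 0.0178, -0.01, 0.003, 0.018, 110.0], [0.0, 0.0, 0.0345, 0.0, 0.0, 0.0, 110.0], [0.0, 0.0, 0.0345, 0.0, 0.0, 0.0, 110.0]]
```

View pics/p1.png

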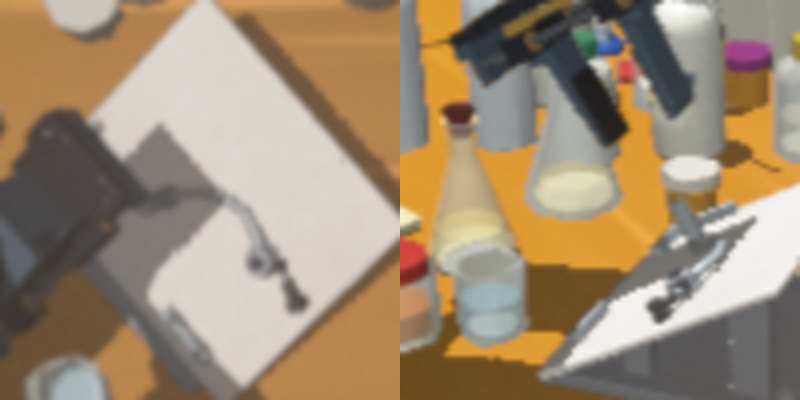

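In the side crop, the jaws straddle the line of the post at about (690,225), with their opening along the stage x axis. I'll descend, grip lightly, and print rows for the arc.

Request:
move_arm(moves=[[0.003,0.007,0.018,-0.01,0.003,0.018,110],[0,0,0.034,0,0,0,110],[0,0,0.034,0,0,0,110],[0,0,0,0,0,0,170],[0,0,0,0,0,0,255]], grip_force=8)

```text
t: 3.3
ee_pos: [0.5813, 0.135, 0.0829]
tool_rot: [0.087, -0.32, 0.912, -0.243]
contact_force: [0.6, 0.8, 0.2]
finger_gap: 0.0385
```

Request:
move_arm(moves=[[0,0,0,0,0,0,255],[0,0,0,0,0,0,255],[0,0,0,0,0,0,255]])

```text
t: 3.6
ee_pos: [0.5816, 0.1376, 0.0859]
tool_rot: [0.089, -0.32, 0.912, -0.242]
contact_force: [0.1, 4.8, -7.6]
finger_gap: 0.0147
```

```bash
python3 -c "
from plan import *
st();print(S.inv().apply(post(0,21)-O))
rows([(post(q,21),stool()) for q in np.arange(.1,1.26,.115)],255)"
```

```text
t 3.6 pos [0.5816 0.1376 0.0859] stage mm [27.8 11.6 23.1] F [ 0.1  4.8 -7.6] Fst [-7.   3.1 -4.8] gap 0.0147 q [ 0.42  0.62  1.72 -0.73  0.8  -1.31]
[0.028 0.01  0.021]
[[-0.0005, -0.0083, 0.0021, 0.002, 0.002, -0.009, 255.0], [-0.0013, -0.0095, -0.0, 0.0, 0.0, 0.0, 255.0], [-0.0002, -0.0096, 0.0, 0.0, 0.0, 0.0, 255.0], [0.0009, -0.0096, -0.0, 0.0, 0.0, 0.0, 255.0], [0.002, -0.0094, -0.0, 0.0, 0.0, 0.0, 255.0]]
[[0.0031, -0.0091, -0.0, 0.0, 0.0, 0.0, 255.0], [0.0041, -0.0087, 0.0, 0.0, 0.0, 0.0, 255.0], [0.0051, -0.0081, -0.0, 0.0, 0.0, 0.0, 255.0], [0.006, -0.0075, 0.0, 0.0, 0.0, 0.0, 255.0], [0.0068, -0.0068, 0.0, 0.0, 0.0, 0.0, 255.0]]
[[0.0075, -0.006, -0.0, 0.0, 0.0, 0.0, 255.0]]
```

Request:
move_arm(moves=[[-0.001,-0.009,0.002,0.002,0.002,-0.009,255],[-0.001,-0.0095,0,0,0,0,255],[0,-0.0095,0,0,0,0,255],[0.001,-0.0095,0,0,0,0,255],[0.002,-0.0095,0,0,0,0,255]], grip_force=12)

```text
t: 4.1
ee_pos: [0.6077, 0.1073, 0.1094]
tool_rot: [0.089, -0.326, 0.91, -0.242]
contact_force: [1.4, 0.3, -7.4]
finger_gap: 0.0138
```

```bash
python3 -c "
from plan import *
o=st();p=S.inv().apply(o['ee_pos']-O)*1000;q=np.arctan2(p[0]-52,p[1]+70)+.291;print('q',q,np.hypot(p[0]-52,p[1]+70))
rows([(post(x,21),stool()) for x in np.linspace(q+.12,1.26,8)],255)"
```

```text
t 4.1 pos [0.6077 0.1073 0.1094] stage mm [74.2 12.7 23.5] F [ 1.4  0.3 -7.4] Fst [-3.1  1.3 -6.7] gap 0.0138 q [ 0.35  0.59  1.69 -0.7   0.81 -1.43]
q 0.5533664820948216 85.58206003035723
[[0.0052, -0.009, 0.0024, 0.002, 0.005, 0.001, 255.0], [0.0029, -0.0064, 0.0, 0.0, 0.0, 0.0, 255.0], [0.0034, -0.0061, 0.0, 0.0, 0.0, 0.0, 255.0], [0.0039, -0.0058, 0.0, 0.0, 0.0, 0.0, 255.0], [0.0044, -0.0055, -0.0, 0.0, 0.0, 0.0, 255.0]]
[[0.0048, -0.0051, 0.0, 0.0, 0.0, 0.0, 255.0], [0.0052, -0.0047, 0.0, 0.0, 0.0, 0.0, 255.0], [0.0056, -0.0042, 0.0, 0.0, 0.0, 0.0, 255.0]]
```

Request:
move_arm(moves=[[0.005,-0.009,0.001,0,0.004,0,255],[0.003,-0.0065,0.001,0,0,0,255],[0.0035,-0.006,0,0,0,0,255],[0.004,-0.006,0,0,0,0,255],[0.0045,-0.0055,0,0,0,0,255]])

```text
t: 4.6
ee_pos: [0.6107, 0.0663, 0.1282]
tool_rot: [0.086, -0.324, 0.91, -0.244]
contact_force: [-5.1, -0.6, -3.7]
finger_gap: 0.0135
```

```bash
python3 -c "
from plan import *
o=st();p=S.inv().apply(o['ee_pos']-O)*1000;q=np.arctan2(p[0]-52,p[1]+70)+.291;print('q',q,np.hypot(p[0]-52,p[1]+70))
rows([(post(x,21),stool()) for x in np.linspace(q+.1,1.26,4)],255)"
```

```text
t 4.6 pos [0.6107 0.0663 0.1282] stage mm [112.7 -10.9  22.9] F [-5.1 -0.6 -3.7] Fst [-4.3 -4.3 -1.9] gap 0.0135 q [ 0.28  0.55  1.7  -0.69  0.8  -1.51]
q 1.0898210946606326 84.72146632906404
[[0.0071, -0.0046, 0.0019, -0.0, -0.001, -0.001, 255.0], [0.0015, -0.0012, 0.0, 0.0, 0.0, 0.0, 255.0], [0.0016, -0.0012, -0.0, 0.0, 0.0, 0.0, 255.0], [0.0016, -0.0011, 0.0, 0.0, 0.0, 0.0, 255.0]]
```

Request:
move_arm(moves=[[0.007,-0.005,0.001,0,0,0,255],[0.003,-0.003,0,0,0,0,255],[0.002,-0.001,0,0,0,0,110],[0,0,0,0,0,0,110],[0,0,0,0,0,0,110]])

```text
t: 5.1
ee_pos: [0.609, 0.0536, 0.1334]
tool_rot: [0.091, -0.324, 0.91, -0.242]
contact_force: [0.7, 0.4, 0.8]
finger_gap: 0.0407
```

```bash
python3 -c "
from plan import *
o=st()
C=np.load('long.npy');d=down(C[2]);rows([(o['ee_pos']+S.apply([0,0,.09]),stool()),(np.array([C[0],C[1],.13]),d)],0)"
```

```text
t 5.1 pos [0.609  0.0536 0.1334] stage mm [122.9 -20.3  23.1] F [0.7 0.4 0.8] Fst [0.6 0.8 0.6] gap 0.0407 q [ 0.25  0.53  1.72 -0.7   0.78 -1.53]
[[-0.0004, 0.0001, -0.045, 0.001, 0.005, -0.002, 0.0], [-0.0002, 0.0, -0.045, 0.001, 0.005, -0.002, 0.0], [0.0325, -0.0035, 0.0138, -0.062, 0.027, 0.1, 0.0], [0.0316, -0.0076, 0.0143, -0.062, 0.027, 0.1, 0.0], [0.0302, -0.0116, 0.0145, -0.062, 0.027, 0.1, 0.0]]
[[0.0285, -0.0154, 0.0145, -0.062, 0.027, 0.1, 0.0], [0.0264, -0.0191, 0.0142, -0.062, 0.027, 0.1, 0.0], [0.0239, -0.0225, 0.0136, -0.062, 0.027, 0.1, 0.0], [0.0212, -0.0255, 0.0127, -0.062, 0.027, 0.1, 0.0], [0.0181, -0.0283, 0.0115, -0.062, 0.027, 0.1, 0.0]]
```

Request:
move_arm(moves=[[0,0,-0.045,0,0.005,0,110],[0,0,-0.045,0,0.005,0,0],[0.032,-0.003,-0.005,-0.062,0.027,0.1,0],[0.032,-0.008,0,-0.062,0.027,0.1,0],[0.03,-0.012,0.005,-0.062,0.027,0.1,0]])

```text
t: 5.6
ee_pos: [0.5108, 0.0216, 0.2221]
tool_rot: [0.055, -0.179, 0.97, -0.153]
contact_force: [0.7, -1.3, 0.0]
finger_gap: 0.0805
```

```bash
python3 -c "
from plan import *
o=st()
C=np.load('long.npy');d=down(C[2]);rows([(np.array([C[0],C[1],.16]),d)],0)
cv2.imwrite('pics/p2.png',cv2.resize(get_image('top')[175:325,215:415],None,fx=4,fy=4,interpolation=cv2.INTER_CUBIC))"
```

```text
t 5.6 pos [0.5108 0.0216 0.2221] stage mm [ 135.  -116.5  118.5] F [ 0.7 -1.3  0. ] Fst [ 1.2 -0.3 -0.7] gap 0.0805 q [ 0.13  0.29  1.73 -0.35  1.02 -1.64]
[[0.0275, -0.019, 0.018, -0.061, 0.027, 0.1, 0.0], [0.0249, -0.0226, 0.0174, -0.061, 0.027, 0.1, 0.0], [0.022, -0.026, 0.0165, -0.061, 0.027, 0.1, 0.0], [0.0189, -0.029, 0.0154, -0.061, 0.027, 0.1, 0.0], [0.0155, -0.0316, 0.014, -0.061, 0.027, 0.1, 0.0]]
```

View pics/p2.png

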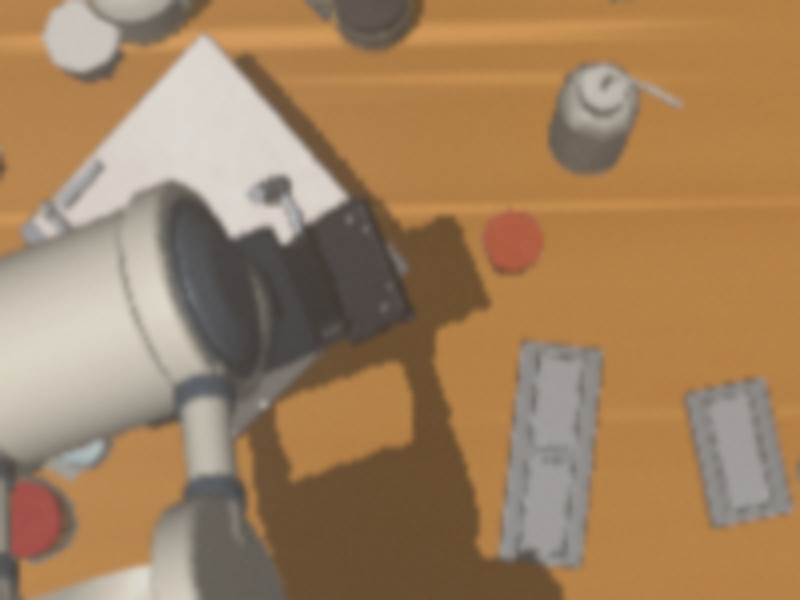

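The arm is back, with the post at about (265,190) in the crop, and it's staying there. Next is the carrier.

Request:
move_arm(moves=[[0.027,-0.019,0.018,-0.061,0.027,0.1,0],[0.025,-0.023,0.017,-0.061,0.027,0.1,0],[0.022,-0.026,0.017,-0.061,0.027,0.1,0],[0.019,-0.029,0.015,-0.061,0.027,0.1,0],[0.015,-0.032,0.014,-0.061,0.027,0.1,0]])

```text
t: 6.15
ee_pos: [0.4258, -0.1428, 0.1612]
tool_rot: [0.001, 0.079, 0.997, 0.007]
contact_force: [0.0, -0.8, 0.3]
finger_gap: 0.0914
```

```bash
python3 -c "
from plan import *
o=st()
C=np.load('long.npy');d=down(C[2]);rows([(np.array([C[0],C[1],.06]),d),(np.array([C[0],C[1],.004]),d)],0)"
```

```text
t 6.15 pos [ 0.4258 -0.1428  0.1612] stage mm [ 168.3 -286.4   29. ] F [ 0.  -0.8  0.3] Fst [ 0.7 -0.5 -0.1] gap 0.0914 q [-0.47  0.32  1.83  0.02  0.99 -1.89]
[[-0.0008, 0.0014, 0.0338, 0.005, 0.0, -0.007, 0.0], [-0.0008, 0.0015, 0.0338, 0.005, 0.0, -0.007, 0.0], [-0.0008, 0.0017, 0.0338, 0.005, 0.0, -0.007, 0.0], [0.0, 0.0, 0.028, 0.0, 0.0, 0.0, 0.0], [0.0, 0.0, 0.028, 0.0, 0.0, 0.0, 0.0]]
```

Request:
move_arm(moves=[[-0.001,0.001,0.034,0.005,0,-0.007,0],[-0.001,0.002,0.034,0.005,0,-0.007,0],[-0.001,0.002,0.034,0.005,0,-0.007,0],[0,0,0.025,0,0,0,0],[0,0,0.017,0,0,0,0]])

```text
t: 6.65
ee_pos: [0.4299, -0.1488, 0.014]
tool_rot: [0.003, 0.077, 0.997, -0.002]
contact_force: [0.7, 0.1, -0.7]
finger_gap: 0.0912
```

```bash
python3 -c "
from plan import *
o=st()
C=np.load('long.npy');d=down(C[2]);rows([(np.array([C[0],C[1],.004]),d)],0)"
```

```text
t 6.65 pos [ 0.4299 -0.1488  0.014 ] stage mm [ 100.9 -287.  -102.1] F [ 0.7  0.1 -0.7] Fst [ 0.   0.6 -0.8] gap 0.0912 q [-0.46  0.59  1.96 -0.    0.58 -1.88]
[[0.0025, 0.0109, 0.01, -0.004, 0.007, -0.018, 0.0]]
```

Request:
move_arm(moves=[[0.002,0.011,0.001,-0.004,0.007,-0.018,0],[0,0,0.009,0,0,0,0],[0,0,0,0,0,0,0]])

```text
t: 6.95
ee_pos: [0.4289, -0.1367, 0.0026]
tool_rot: [-0.001, 0.067, 0.998, 0.0]
contact_force: [0.4, -0.2, 0.3]
finger_gap: 0.0914
```

```bash
python3 -c "
from plan import *
o=st()
C=np.load('long.npy');d=down(C[2]);rows([(np.array([C[0],C[1],.003]),d)],0)"
```

```text
t 6.95 pos [ 0.4289 -0.1367  0.0026] stage mm [  86.6 -280.1 -107.1] F [ 0.4 -0.2  0.3] Fst [0.5 0.2 0. ] gap 0.0914 q [-0.44  0.62  1.97 -0.    0.56 -1.88]
[[-0.0003, -0.0009, -0.0004, 0.001, -0.003, 0.003, 0.0]]
```

Request:
move_arm(moves=[[0,0,0,0,0,0,120],[0,0,0,0,0,0,255],[0,0,0,0,0,0,255],[0,0,0,0,0,0,255],[0,0,0,0,0,0,255]], grip_force=30)

```text
t: 7.45
ee_pos: [0.4305, -0.1374, 0.005]
tool_rot: [0.001, 0.067, 0.998, -0.001]
contact_force: [-0.0, -1.0, -2.4]
finger_gap: 0.0599
```

Request:
move_arm(moves=[[0,0,0,0,0,0,255],[0,0,-0.02,0,0,0,255],[0,0,-0.02,0,0,0,255],[0,0,-0.02,0,0,0,255],[0,0,0,0,0,0,255]])

```text
t: 7.95
ee_pos: [0.4296, -0.1371, 0.0663]
tool_rot: [-0.001, 0.067, 0.998, -0.0]
contact_force: [0.1, 0.3, -2.0]
finger_gap: 0.06
```

```bash
python3 -c "
from plan import *
o=st();print(rot().apply([0,1,0]),rot().apply([0,0,1]))
rows([(np.array([.45,-.10,.28]),rot()),(P(10,-10,130),stool())],255)
cv2.imwrite('pics/p3.png',cv2.resize(get_image('side')[200:380,205:385],None,fx=3,fy=3,interpolation=cv2.INTER_CUBIC))"
```

```text
t 7.95 pos [ 0.4296 -0.1371  0.0663] stage mm [ 119.1 -279.9  -52.2] F [ 0.1  0.3 -2. ] Fst [-1.2  0.3 -1.6] gap 0.06 q [-0.44  0.49  1.93 -0.    0.73 -1.88]
[ 0.1336  0.991  -0.0003] [-0.001  -0.0001 -1.    ]
[[-0.003, 0.0079, -0.0427, 0.0, 0.0, 0.0, 255.0], [-0.003, 0.0079, -0.0427, 0.0, 0.0, 0.0, 255.0], [-0.003, 0.0079, -0.0427, 0.0, 0.0, 0.0, 255.0], [-0.003, 0.0079, -0.0427, 0.0, 0.0, 0.0, 255.0], [-0.003, 0.0079, -0.0427, 0.0, 0.0, 0.0, 255.0]]
[[-0.0042, 0.0355, 0.0138, 0.062, -0.027, -0.1, 255.0], [-0.0074, 0.0358, 0.0117, 0.062, -0.027, -0.1, 255.0], [-0.0107, 0.0355, 0.0098, 0.062, -0.027, -0.1, 255.0], [-0.014, 0.0348, 0.0079, 0.062, -0.027, -0.1, 255.0], [-0.0172, 0.0337, 0.0062, 0.062, -0.027, -0.1, 255.0]]
[[-0.0204, 0.0322, 0.0047, 0.062, -0.027, -0.1, 255.0], [-0.0234, 0.0302, 0.0034, 0.062, -0.027, -0.1, 255.0], [-0.0262, 0.0279, 0.0022, 0.062, -0.027, -0.1, 255.0]]
```

View pics/p3.png

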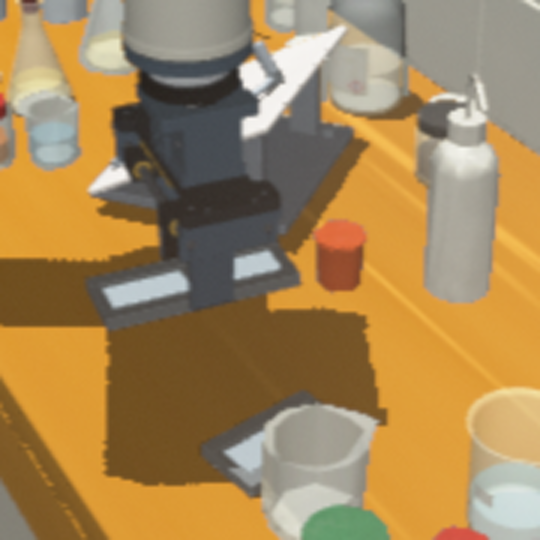

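The carrier is held level at mid-length, and the short carrier is undisturbed. Now I'll carry it over.

Request:
move_arm(moves=[[-0.003,0.008,-0.043,0,0,0,255],[-0.003,0.008,-0.043,0,0,0,255],[-0.003,0.008,-0.043,0,0,0,255],[-0.003,0.008,-0.043,0,0,0,255],[-0.003,0.008,-0.04,0,0,0,255]])

```text
t: 8.5
ee_pos: [0.4467, -0.0976, 0.275]
tool_rot: [-0.009, 0.068, 0.998, 0.003]
contact_force: [1.4, -0.8, -2.7]
finger_gap: 0.0595
```

Request:
move_arm(moves=[[-0.004,0.035,0.014,0.062,-0.027,-0.1,255],[-0.007,0.036,0.012,0.062,-0.027,-0.1,255],[-0.011,0.035,0.01,0.062,-0.027,-0.1,255],[-0.014,0.035,0.008,0.062,-0.027,-0.1,255],[-0.017,0.034,0.006,0.062,-0.027,-0.1,255]])

```text
t: 9.0
ee_pos: [0.4966, 0.0764, 0.2065]
tool_rot: [0.055, -0.185, 0.968, -0.158]
contact_force: [0.9, -1.2, -2.9]
finger_gap: 0.0598
```

```bash
python3 -c "
from plan import *
o=st()
rows([(P(10,-10,120),stool()),(P(8,-8,50),stool())],255)"
```

```text
t 9.0 pos [0.4966 0.0764 0.2065] stage mm [ 82.6 -92.9 130.8] F [ 0.9 -1.2 -2.9] Fst [-0.2 -0.1 -3.3] gap 0.0598 q [ 0.26  0.32  1.74 -0.38  1.02 -1.5 ]
[[-0.02, 0.0303, 0.0066, 0.061, -0.027, -0.097, 255.0], [-0.0227, 0.0286, 0.0054, 0.061, -0.027, -0.097, 255.0], [-0.0253, 0.0265, 0.0044, 0.061, -0.027, -0.097, 255.0], [-0.001, 0.001, 0.035, 0.0, 0.0, 0.0, 255.0], [-0.001, 0.001, 0.035, 0.0, 0.0, 0.0, 255.0]]
```

Request:
move_arm(moves=[[-0.02,0.03,0.007,0.061,-0.027,-0.097,255],[-0.023,0.029,0.005,0.061,-0.027,-0.097,255],[-0.025,0.027,0.004,0.061,-0.027,-0.097,255],[-0.001,0.001,0.03,0,0,0,255],[0,0,0.02,0,0,0,255]])

```text
t: 9.5
ee_pos: [0.5384, 0.1701, 0.1064]
tool_rot: [0.089, -0.34, 0.903, -0.246]
contact_force: [0.6, -1.0, -1.9]
finger_gap: 0.0598
```

```bash
python3 -c "
from plan import *
o=st()
rows([(P(8,-8,30),stool())],255);rows([(P(8,-8,14),stool())],255)"
```

```text
t 9.5 pos [0.5384 0.1701 0.1064] stage mm [-7.4 -1.3 67.1] F [ 0.6 -1.  -1.9] Fst [ 0.1 -0.2 -2.3] gap 0.0598 q [ 0.51  0.57  1.76 -0.72  0.84 -1.28]
[[0.0076, -0.0149, 0.0371, -0.006, 0.011, 0.033, 255.0]]
[[0.0039, -0.0074, 0.0266, -0.003, 0.006, 0.016, 255.0], [0.0036, -0.0076, 0.0266, -0.003, 0.006, 0.016, 255.0]]
```

Request:
move_arm(moves=[[0.008,-0.015,0.01,-0.006,0.011,0.033,255],[0,0,0.02,0,0,0,255],[0,0,0.01,0,0,0,255],[0,0,0,0,0,0,255]])

```text
t: 9.9
ee_pos: [0.5507, 0.139, 0.0698]
tool_rot: [0.082, -0.327, 0.91, -0.242]
contact_force: [-0.1, -0.6, -2.1]
finger_gap: 0.0593
```

```bash
python3 -c "
from plan import *
o=st()
rows([(P(5,-5,22),stool())],255);rows([(P(5,-5,9),stool())],255)
a=get_image('top');b=get_image('side');c=[cv2.resize(x,None,fx=4,fy=4,interpolation=cv2.INTER_CUBIC) for x in(a[185:285,215:315],b[190:290,220:320])]
cv2.imwrite('pics/p4.png',np.hstack(c))"
```

```text
t 9.9 pos [0.5507 0.139  0.0698] stage mm [  1.9 -11.4  19.4] F [-0.1 -0.6 -2.1] Fst [-0.7 -0.4 -2. ] gap 0.0593 q [ 0.44  0.62  1.79 -0.77  0.77 -1.24]
[[-0.0064, -0.0031, -0.0026, 0.007, -0.007, 0.008, 255.0]]
[[-0.0065, -0.0032, 0.0104, 0.007, -0.007, 0.008, 255.0]]
```

View pics/p4.png

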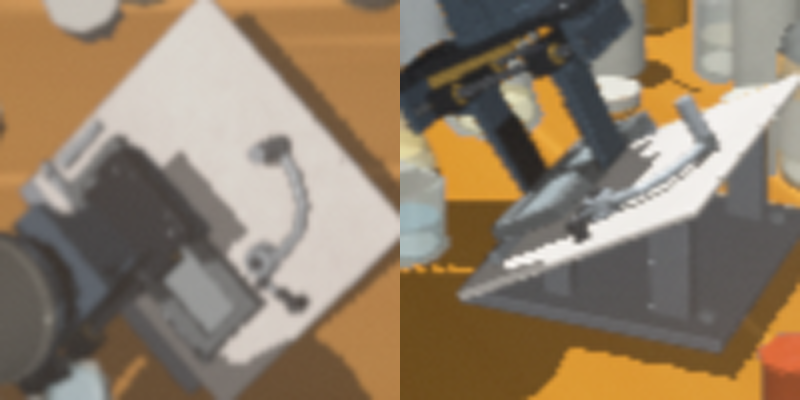

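The carrier is hovering parallel to the face, about 14 mm up. The stop is at (80,145) in the crop and the arm is still back. I'll lower it a little upslope of the lugs and short of the stop.

Request:
move_arm(moves=[[-0.005,-0.004,0.002,0.007,-0.007,0.008,255],[0,0,0.003,0,0,0,255],[0,0,0.003,0,0,0,255]])

```text
t: 10.3
ee_pos: [0.5601, 0.1389, 0.0675]
tool_rot: [0.09, -0.323, 0.91, -0.243]
contact_force: [-3.7, 3.3, -1.7]
finger_gap: 0.0596
```

```bash
python3 -c "
from plan import *
o=st()
rows([(P(5,-5,5),stool())],255)"
```

```text
t 10.3 pos [0.5601 0.1389 0.0675] stage mm [ 5.9 -4.2 14.5] F [-3.7  3.3 -1.7] Fst [-5.1 -0.7  1. ] gap 0.0596 q [ 0.44  0.63  1.78 -0.79  0.75 -1.22]
[[0.0008, 0.0009, 0.0095, -0.001, 0.005, -0.003, 255.0]]
```

Request:
move_arm(moves=[[0,0.0035,-0.001,0,0.005,-0.003,255],[0,0,0.001,0,0,0,255],[0,0,0,0,0,0,255]])

```text
t: 10.6
ee_pos: [0.5591, 0.1426, 0.0669]
tool_rot: [0.089, -0.324, 0.91, -0.244]
contact_force: [-0.2, 0.0, -2.5]
finger_gap: 0.0595
```

```bash
python3 -c "
from plan import *
o=st()
rows([(P(3,-5,5),stool())],255)"
```

```text
t 10.6 pos [0.5591 0.1426 0.0669] stage mm [ 2.7 -2.7 15.7] F [-0.2  0.  -2.5] Fst [-1.4 -0.1 -2.1] gap 0.0595 q [ 0.45  0.64  1.78 -0.79  0.76 -1.22]
[[0.0024, -0.0003, 0.0107, -0.002, 0.003, -0.0, 255.0]]
```

Free again: it had touched the boss. I'll go down in small steps.

Request:
move_arm(moves=[[0.002,0,0.003,0,0.003,0,255],[0,0,0.003,0,0,0,255],[0,0,0.002,0,0,0,255]])

```text
t: 10.9
ee_pos: [0.5606, 0.1382, 0.0602]
tool_rot: [0.088, -0.324, 0.91, -0.245]
contact_force: [-0.7, 0.1, -2.2]
finger_gap: 0.06
```

```bash
python3 -c "
from plan import *
o=st();print((rot().inv()*stool()).as_rotvec())"
```

```text
t 10.9 pos [0.5606 0.1382 0.0602] stage mm [ 3.  -4.2  7.7] F [-0.7  0.1 -2.2] Fst [-1.5 -0.5 -1.7] gap 0.06 q [ 0.44  0.65  1.78 -0.8   0.75 -1.21]
[-0.0026  0.0011 -0.0004]
```

Request:
move_arm(moves=[[0,0,0.002,0,0,0,255],[0,0,0.002,0,0,0,255],[0,0,0.001,0,0,0,255]])

```text
t: 11.2
ee_pos: [0.5616, 0.1375, 0.0581]
tool_rot: [0.089, -0.324, 0.909, -0.245]
contact_force: [-11.9, 8.2, 18.4]
finger_gap: 0.0596
```

```bash
python3 -c "
from plan import *
o=st();print((rot().inv()*stool()).as_rotvec())"
```

```text
t 11.2 pos [0.5616 0.1375 0.0581] stage mm [ 3.  -3.9  5.2] F [-11.9   8.2  18.4] Fst [-2.8 -4.  22.8] gap 0.0596 q [ 0.43  0.65  1.78 -0.81  0.74 -1.2 ]
[-0.0034  0.0036 -0.001 ]
```

It's on the face: 23 N at z = 5.2 mm, as expected. I'll ease off and slide towards the lugs.

Request:
move_arm(moves=[[0,0,-0.001,0,0,0,255],[0,0.0015,0,0,0,0,255],[0,0.0015,0,0,0,0,255]])

```text
t: 11.5
ee_pos: [0.5597, 0.1399, 0.0575]
tool_rot: [0.089, -0.324, 0.909, -0.245]
contact_force: [-0.4, -0.3, -2.4]
finger_gap: 0.06
```

```bash
python3 -c "
from plan import *
o=st();print((rot().inv()*stool()).as_rotvec())"
```

```text
t 11.5 pos [0.5597 0.1399 0.0575] stage mm [ 0.1 -3.9  6.3] F [-0.4 -0.3 -2.4] Fst [-1.2 -0.5 -2. ] gap 0.06 q [ 0.44  0.65  1.78 -0.81  0.74 -1.19]
[-0.0036  0.0041 -0.0014]
```

Request:
move_arm(moves=[[0,0.001,0.0005,0,0,0,255],[0,0.0015,0,0,0,0,255],[0,0.001,0,0,0,0,255]])

```text
t: 11.8
ee_pos: [0.5582, 0.1418, 0.055]
tool_rot: [0.089, -0.324, 0.909, -0.245]
contact_force: [2.5, -6.0, 10.5]
finger_gap: 0.0597
```

```bash
python3 -c "
from plan import *
o=st();print((rot().inv()*stool()).as_rotvec())"
```

```text
t 11.8 pos [0.5582 0.1418 0.055 ] stage mm [-3.3 -3.9  5.3] F [ 2.5 -6.  10.5] Fst [10.7 -1.9  5.9] gap 0.0597 q [ 0.45  0.66  1.79 -0.81  0.74 -1.18]
[-0.0044  0.0034 -0.0008]
```

The lugs are reached at x ≈ -3 mm (10.7 N). Now I'll slide towards the end stop.

Request:
move_arm(moves=[[-0.0015,-0.0005,-0.0003,0,0,0,255],[-0.0015,0,0,0,0,0,255],[-0.001,0,0,0,0,0,255]])

```text
t: 12.1
ee_pos: [0.5614, 0.1441, 0.0552]
tool_rot: [0.089, -0.324, 0.909, -0.245]
contact_force: [-0.7, -0.2, -1.9]
finger_gap: 0.0595
```

```bash
python3 -c "
from plan import *
o=st();print((rot().inv()*stool()).as_rotvec())"
```

```text
t 12.1 pos [0.5614 0.1441 0.0552] stage mm [-3.   0.1  5.4] F [-0.7 -0.2 -1.9] Fst [-1.2 -0.7 -1.5] gap 0.0595 q [ 0.45  0.66  1.77 -0.81  0.74 -1.19]
[-0.0042  0.003  -0.0007]
```

Request:
move_arm(moves=[[-0.0015,0,0,0,0,0,255],[-0.0015,0,0,0,0,0,255],[0,0,0,0,0,0,255]])

```text
t: 12.4
ee_pos: [0.5633, 0.1457, 0.0551]
tool_rot: [0.088, -0.324, 0.909, -0.246]
contact_force: [-0.6, 0.1, 0.2]
finger_gap: 0.0599
```

```bash
python3 -c "
from plan import *
o=st();print((rot().inv()*stool()).as_rotvec())"
```

```text
t 12.4 pos [0.5633 0.1457 0.0551] stage mm [-3.1  2.6  5.4] F [-0.6  0.1  0.2] Fst [-0.3 -0.5  0.4] gap 0.0599 q [ 0.45  0.66  1.77 -0.8   0.75 -1.2 ]
[-0.0043  0.0013 -0.0005]
```

Request:
move_arm(moves=[[-0.0015,0,0,0,0,0,255],[-0.0015,0,0,0,0,0,255],[0,0,0,0,0,0,255]])

```text
t: 12.7
ee_pos: [0.5633, 0.1458, 0.0552]
tool_rot: [0.086, -0.323, 0.91, -0.247]
contact_force: [0.2, 1.9, 1.3]
finger_gap: 0.0599
```

```bash
python3 -c "
from plan import *
o=st();print((rot().inv()*stool()).as_rotvec())"
```

```text
t 12.7 pos [0.5633 0.1458 0.0552] stage mm [-3.1  2.6  5.4] F [0.2 1.9 1.3] Fst [-0.5  1.4  1.8] gap 0.0599 q [ 0.45  0.66  1.76 -0.79  0.76 -1.2 ]
[-0.0047 -0.0043 -0.0001]
```

Request:
move_arm(moves=[[-0.0005,0,0,-0.004,-0.004,0,255],[-0.0015,0.0005,0,0,0,0,255]])

```text
t: 12.9
ee_pos: [0.5634, 0.1459, 0.0551]
tool_rot: [0.085, -0.324, 0.91, -0.245]
contact_force: [-8.7, -11.4, 11.1]
finger_gap: 0.0595
```

```bash
python3 -c "
from plan import *
o=st();print((rot().inv()*stool()).as_rotvec(),S.inv().apply(o['moment']))
a=get_image('top');b=get_image('side');c=[cv2.resize(x,None,fx=4,fy=4,interpolation=cv2.INTER_CUBIC) for x in(a[185:285,215:315],b[190:290,220:320])]
cv2.imwrite('pics/p5.png',np.hstack(c))"
```

```text
t 12.9 pos [0.5634 0.1459 0.0551] stage mm [-3.1  2.8  5.4] F [ -8.7 -11.4  11.1] Fst [  8.4 -14.    7.9] gap 0.0595 q [ 0.45  0.66  1.76 -0.79  0.76 -1.21]
[-0.0013 -0.0035  0.0004] [-2.339  -1.4634 -0.1256]
```

View pics/p5.png

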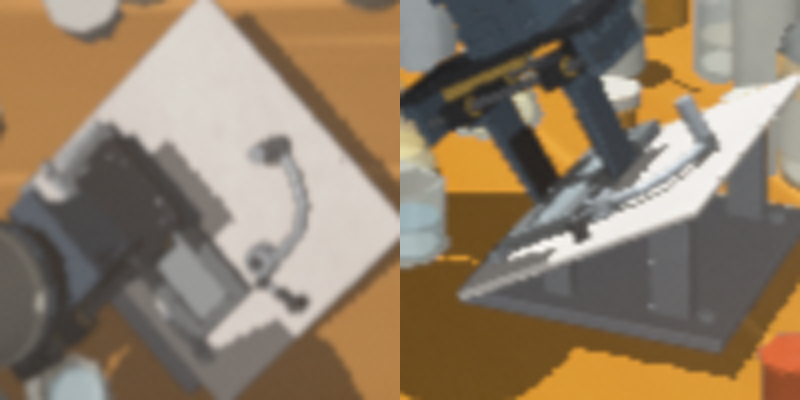

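All three contacts are loaded: lugs +8 N, stop -14 N and face +8 N. The arm is still back, with the post at about (270,150) in the crop. I'll release and lift off.

Request:
move_arm(moves=[[0,0,0,0,0,0,50],[0,0,0,0,0,0,50],[0,0,0,0,0,0,50],[0,0,-0.02,0,0,0,50],[0,0,-0.04,0,0,0,50]])

```text
t: 13.5
ee_pos: [0.5445, 0.1683, 0.1048]
tool_rot: [0.083, -0.324, 0.91, -0.245]
contact_force: [0.9, 0.3, 0.9]
finger_gap: 0.0736
```

```bash
python3 -c "
from plan import *
o=st()
pb=P(120,-22,30)
rows([(P(122,-20,100),stool()),(P(122,-20,23),stool())],110)
rows([(P(122,-20,75),stool())],110)
a=get_image('top');b=get_image('side');c=[cv2.resize(x,None,fx=4,fy=4,interpolation=cv2.INTER_CUBIC) for x in(a[185:285,215:315],b[190:290,220:320])]
cv2.imwrite('pics/p6.png',np.hstack(c))"
```

```text
t 13.5 pos [0.5445 0.1683 0.1048] stage mm [-3.7  2.3 63.1] F [0.9 0.3 0.9] Fst [0.7 0.9 0.6] gap 0.0736 q [ 0.5   0.58  1.74 -0.7   0.87 -1.28]
[[0.0075, -0.0419, -0.0123, 0.0, -0.002, 0.0, 110.0], [0.0075, -0.0419, -0.0123, 0.0, -0.002, 0.0, 110.0], [0.0075, -0.0419, -0.0123, 0.0, -0.002, 0.0, 110.0], [-0.0, -0.0, 0.0385, 0.0, 0.0, 0.0, 110.0], [-0.0, -0.0, 0.0385, 0.0, 0.0, 0.0, 110.0]]
[[0.0075, -0.0419, -0.004, 0.0, -0.002, 0.0, 110.0], [0.0075, -0.0419, -0.004, 0.0, -0.002, 0.0, 110.0], [0.0074, -0.0419, -0.004, 0.0, -0.002, 0.0, 110.0]]
```

View pics/p6.png

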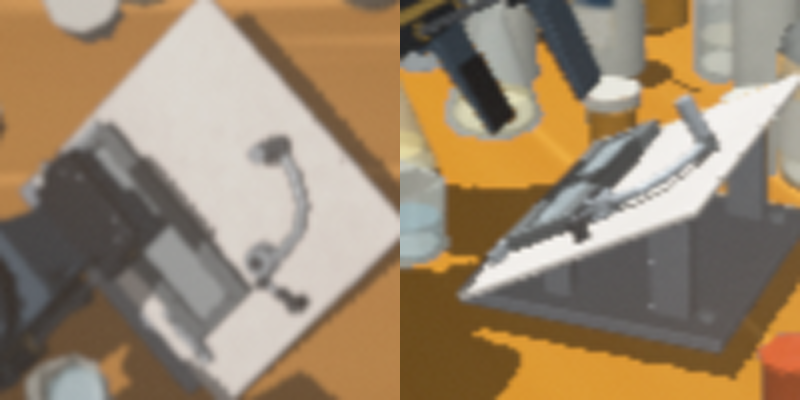

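The carrier lies flat against the lugs and stop. Its long edge runs along the lugs, and the arm is still back at (270,150). Now I'll move over to the post.

Request:
move_arm(moves=[[0.0075,-0.042,-0.012,0,0,0,110],[0.0075,-0.042,-0.012,0,0,0,110],[0.0065,-0.035,-0.012,0,0,0,110],[0,0,0,0,0,0,110]])

```text
t: 14.0
ee_pos: [0.5855, 0.091, 0.2027]
tool_rot: [0.09, -0.326, 0.909, -0.244]
contact_force: [0.5, 0.1, -0.6]
finger_gap: 0.0517
```

```bash
python3 -c "
from plan import *
o=st()
rows([(P(120,-21,100),stool()),(P(120,-21,23),stool())],110)"
```

```text
t 14.0 pos [0.5855 0.091  0.2027] stage mm [119.6 -14.9 105. ] F [ 0.5  0.1 -0.6] Fst [-0.1  0.4 -0.6] gap 0.0517 q [ 0.33  0.42  1.67 -0.62  0.95 -1.58]
[[0.0062, -0.0004, 0.005, -0.002, 0.006, 0.003, 110.0], [-0.0, -0.0, 0.0385, 0.0, 0.0, 0.0, 110.0], [-0.0, -0.0, 0.0385, 0.0, 0.0, 0.0, 110.0]]
```

Request:
move_arm(moves=[[0.006,0,0.005,-0.002,0.006,0.003,110],[0,0,0.035,0,0,0,110],[0,0,0.035,0,0,0,110],[0,0,0.003,0,0,0,180],[0,0,0,0,0,0,255]], grip_force=10)

```text
t: 14.5
ee_pos: [0.6038, 0.057, 0.1292]
tool_rot: [0.086, -0.324, 0.91, -0.243]
contact_force: [-0.4, 1.0, 0.9]
finger_gap: 0.0388
```

Request:
move_arm(moves=[[0,0,0,0,0,0,255],[0,0,0,0,0,0,255],[0,0,0,0,0,0,255]])

```text
t: 14.8
ee_pos: [0.604, 0.0587, 0.1308]
tool_rot: [0.087, -0.325, 0.91, -0.243]
contact_force: [18.0, -12.8, -0.6]
finger_gap: 0.0151
```

```bash
python3 -c "
from plan import *
o=st();p=S.inv().apply(o['ee_pos']-O)*1000;q=np.arctan2(p[0]-52,p[1]+70)+.291;print('q',q,np.hypot(p[0]-52,p[1]+70))
rows([(post(x,23),stool()) for x in np.linspace(q-.115,.35,8)],255)"
```

```text
t 14.8 pos [0.604  0.0587 0.1308] stage mm [115.4 -20.9  24.3] F [ 18.  -12.8  -0.6] Fst [ 18.1   5.8 -11.1] gap 0.0151 q [ 0.26  0.53  1.72 -0.7   0.79 -1.51]
q 1.2034761430624858 80.20844408523217
[[-0.0093, 0.0037, 0.0013, 0.002, 0.001, 0.001, 255.0], [-0.006, 0.0065, -0.0, 0.0, 0.0, 0.0, 255.0], [-0.0053, 0.0071, 0.0, 0.0, 0.0, 0.0, 255.0], [-0.0045, 0.0076, -0.0, 0.0, 0.0, 0.0, 255.0], [-0.0037, 0.008, 0.0, 0.0, 0.0, 0.0, 255.0]]
[[-0.0028, 0.0084, 0.0, 0.0, 0.0, 0.0, 255.0], [-0.0019, 0.0086, -0.0, 0.0, 0.0, 0.0, 255.0], [-0.001, 0.0087, 0.0, 0.0, 0.0, 0.0, 255.0]]
```

Request:
move_arm(moves=[[-0.007,0.002,0,0,0,0,255],[-0.006,0.006,0,0,0,0,255],[-0.0055,0.007,0,0,0,0,255],[-0.0045,0.0075,0,0,0,0,255]])

```text
t: 15.2
ee_pos: [0.6095, 0.087, 0.122]
tool_rot: [0.087, -0.324, 0.91, -0.245]
contact_force: [8.3, -7.9, -7.2]
finger_gap: 0.0137
```

```bash
python3 -c "
from plan import *
o=st();p=S.inv().apply(o['ee_pos']-O)*1000;q=np.arctan2(p[0]-52,p[1]+70)+.291;print('q',q,np.hypot(p[0]-52,p[1]+70))
rows([(post(x,23),stool()) for x in np.linspace(q-.11,.35,4)],255)"
```

```text
t 15.2 pos [0.6095 0.087  0.122 ] stage mm [95.1  1.3 25.9] F [ 8.3 -7.9 -7.2] Fst [  6.3   1.4 -11.9] gap 0.0137 q [ 0.31  0.56  1.69 -0.7   0.81 -1.47]
q 0.8353161346609521 83.29220929896019
[[-0.0045, 0.008, 0.0029, -0.002, -0.001, 0.001, 255.0], [-0.0038, 0.0097, -0.0, 0.0, 0.0, 0.0, 255.0], [-0.0025, 0.0101, 0.0, 0.0, 0.0, 0.0, 255.0], [-0.0013, 0.0104, 0.0, 0.0, 0.0, 0.0, 255.0]]
```

Request:
move_arm(moves=[[-0.0045,0.008,0.001,0,0,0,255],[-0.004,0.009,0,0,0,0,255],[-0.0025,0.0095,0,0,0,0,255],[-0.0015,0.0095,0,0,0,0,255]])

```text
t: 15.6
ee_pos: [0.6019, 0.12, 0.1055]
tool_rot: [0.089, -0.324, 0.909, -0.246]
contact_force: [4.4, -4.2, -7.4]
finger_gap: 0.0136
```

```bash
python3 -c "
from plan import *
o=st();p=S.inv().apply(o['ee_pos']-O)*1000;q=np.arctan2(p[0]-52,p[1]+70)+.291;print('q',q,np.hypot(p[0]-52,p[1]+70))
rows([(post(x,23),stool()) for x in np.linspace(q-.1,.25,2)],255)"
```

```text
t 15.6 pos [0.6019 0.12   0.1055] stage mm [60.6 16.2 26.8] F [ 4.4 -4.2 -7.4] Fst [ 1.5  0.8 -9.4] gap 0.0136 q [ 0.38  0.6   1.69 -0.72  0.82 -1.39]
q 0.3899516867516627 86.6657900334591
[[0.0028, 0.0087, 0.0038, -0.006, 0.003, -0.001, 255.0], [0.0001, 0.0033, 0.0, 0.0, 0.0, 0.0, 255.0]]
```

Request:
move_arm(moves=[[0.002,0.008,0,0,0,0,255],[0.001,0.004,0,0,0,0,70],[0,0.002,0,0,0,0,70],[0,0,0,0,0,0,70],[0,0,0,0,0,0,70]])

```text
t: 16.1
ee_pos: [0.5922, 0.1306, 0.1001]
tool_rot: [0.092, -0.325, 0.909, -0.246]
contact_force: [0.0, 0.5, -0.1]
finger_gap: 0.0424
```

Request:
move_arm(moves=[[0,0,-0.03,0,0,0,70],[0,0,-0.045,0,0,0,70],[0,0,-0.045,0,0,0,70],[0.01,0.045,-0.02,0,0,0,70],[0.01,0.045,-0.02,0,0,0,70]])

```text
t: 16.6
ee_pos: [0.4782, 0.2398, 0.1989]
tool_rot: [0.093, -0.321, 0.91, -0.245]
contact_force: [0.2, -0.1, -1.2]
finger_gap: 0.0666
```

```bash
python3 -c "
from plan import *
o=st()
a=get_image('top');b=get_image('side');c=[cv2.resize(x,None,fx=4,fy=4,interpolation=cv2.INTER_CUBIC) for x in(a[185:285,215:315],b[190:290,220:320])]
cv2.imwrite('pics/p7.png',np.hstack(c))"
```

```text
t 16.6 pos [0.4782 0.2398 0.1989] stage mm [-40.8  -3.9 193.2] F [ 0.2 -0.1 -1.2] Fst [-0.5  0.1 -1.1] gap 0.0666 q [ 0.69  0.43  1.68 -0.6   1.11 -1.27]
```

View pics/p7.png

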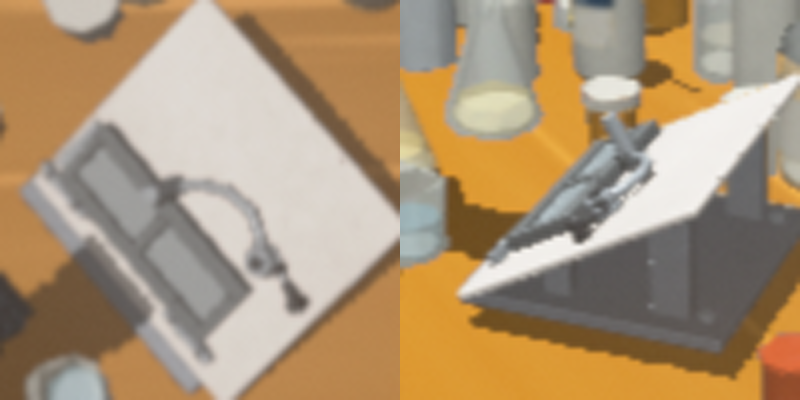

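The picture shows the carrier against both lugs and the end stop, with the roller on its upper edge at about (165,190) in the crop. The gripper is clear, so I'm handing in.

```bash
python3 -c "
from plan import *
print(((proj('top',np.array([P(30,80,12),P(-30,80,12),P(-30,-80,12),P(30,-80,12),*[post(q,44) for q in(0,.12,.25)]]))-[215,185]+.5)*4).round())
print(finish_job())"
```

```text
[[110. 121.]
 [ 60. 175.]
 [201. 343.]
 [253. 291.]
 [148. 205.]
 [155. 193.]
 [163. 182.]]
the job is handed in; nothing more can be done
None
```

The long carrier is clamped on the stage under the spring arm, and the job is handed in; the hand-in gave no verdict. It took about 17 s of the 72 s allowed.

1. **Arm drawn back:** I swung the spring arm past its over-centre point and let go. It stayed back on its own.
2. **Carrier placed:** I laid the long carrier flat on the face, slid it against the lugs and then the end stop. Just before I let go, the face pushed back with about 8 N, the lugs with 8 N and the stop with 14 N. The arm was still back when I released the carrier.
3. **Arm brought over:** I led the post back to about 0.3 rad and opened the fingers, so the arm sprang down onto the carrier.

**Last checks:**
- **Carrier:** in the final picture it lies against both lugs and the stop, within a few mm of its calculated outline, with the roller on its upper edge.
- **Arm angle:** I judged it only by eye from that picture, as roughly 0.12 rad.
- **Gripper:** it was clear of everything at hand-in.
- **Bystanders:** I did not touch the short carrier or the glassware. I did not look at all of them again at the end.

**What disagreed:**
- **Boss touched:** while being lowered, the carrier lightly touched the pivot boss (about 5 N). I moved it downslope and carried on.
- **Seating offset:** the tool positions at seating were about 3 mm off my camera fit in both x and y. I put this down to fit and grasp error, and relied on the contact forces instead.

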